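# Bring the trolley wheel's valve to the top for inflating

## Robot

A 6-joint arm with a two-finger parallel gripper is mounted at the origin on the work surface. World frame = base frame: x ahead of the robot, y to its left, z up, the work surface at z = 0. Lengths are in m, angles in degrees, forces in N, time in s.
With the tool pointing down it reaches from about 0.3 to 0.75 m from the base axis. Payload 8.5 kg.
Tool frame: the origin (TCP) lies on the centre line of the jaws, within the pads' length; the fingertips stand 17 mm ahead of it and the grasp point (between the pads) lies 2 mm behind it (env.tip_extent is the distance from the TCP to the fingertips, in m); z points along the fingers, y is the direction in which the jaws open and shut (so a half turn about z gives the same grasp; the last joint's range is limited). The gripper opens to 85 mm and grips with 20 to 120 N. Pads are 22 mm wide; open, the fingers measure 114 mm over their backs; the gripper's body (76 mm by 85 mm) begins 54 mm behind the grasp point. The pads swing forward as they close: fully open they stand 13 mm farther back than shut.
Start: joints at [-84.07, 21.807, 74.336, -0, 83.858, -12.336], TCP at [0.172, -0.522, 0.248] pointing down, gripper open.
Joint ranges: [-178.18, 178.18], [-50.72, 133.34], [12.68, 142.11], [-81.47, 261.47], [9.98, 163.14], [-165.26, 165.26]. Speed limits (degrees/s): [136.94, 136.94, 180, 180, 180, 180].

## Interface

Orientations are given as a 3x3 rotation matrix whose columns are the frame's x, y, z axes.
In Python, from rig import telemetry, get_image, camera_params, close_job, env gives the robot as it stands.
- The arm moves only by the tool apply_moves, never from a script. Its argument "motion" is a list of rows, each an object of numbers: "tx", "ty", "tz": the shift along the tool's x, y, z in cm; "turn": the turn about the tool's z in degrees; "jaw": the gripper's target within -1 to 1 (fully open at 1, half-way at 0, shut at -1). In form: [{"tx": .., "ty": .., "tz": .., "turn": .., "jaw": ..}, ...]. A call has 1 to 5 rows; each row is the pose to reach, as a shift and turn from the pose measured when the call began, along the tool's axes at that moment; what a row does not reach only later rows make up. A row lasts 1/12 s, in which the tool goes at most 41.7 mm and 7.16 degrees, less where a joint would pass 70% of its speed; a pose out of reach is approached as far as the arm can. A call with a gripper value outside its range is refused whole. The fingers move at their own pace and stop on an object; "squeeze" is the grip in N (left out, the last holds). Time passes only in rows, so rows that repeat a pose let the fingers close. It gives the time, the measured TCP pose, the force and the opening at its end, in the units of the state.
- telemetry.observe(): the state, without advancing time (a new reading comes with each control period).
- get_image(name): name is "side" or "top"; returns (picture, depth): 420x560x3 uint8, red, green, blue; 420x560 float32, m along the optical axis (not along the pixel's ray), 0 where there is no reading.
- camera_params(name): a dict with "fx", "fy", "cx", "cy" (pixels), "D" ([k1, k2, p1, p2, k3] as OpenCV has them; the pictures are not rectified), "rvec" (rotation vector, rad) and "tvec" (3), from world to camera coordinates, as OpenCV has them. Camera axes: x right, y down, z forward; pixel columns grow to the right and rows downward; lengths in m; the calibration is good to about 2 mm. A picture is of the moment at which its call begins. camera_params takes no time and is no camera call.
- close_job(): hands the job in, once; it reports no verdict.
The state is a dict: "time_s": time; "q": joint angles; "qvel": joint speeds; "joint_efforts": joint torques, N m; "position": TCP position; "tool_rot": TCP orientation; "ft_force": force on the tool from outside, world axes, zero at the start; "wrist_torque": the same for the moment, N m; "grip_width": finger opening in m.
Only numpy, scipy, OpenCV 4.12 (cv2) and the standard library are available. Lean on these libraries where they do the work, as an engineer would, in place of code of your own. Each camera call takes 0.05 s, during which the arm holds its last target. There are 200 camera calls.

## Task

The gas-trolley wheel in the leaning stand is about to be inflated: turn it, by pushing with the fingertips on one yellow spoke after another, until the valve with the blue cap points straight up, at the very top of the wheel, and leave the wheel standing still there. Keep off the black tyre and the valve, and leave the other things on the table where they are.

Things in the scene. Friction and masses are not known exactly. Their poses are not given: they have to be found in the camera images.
- stand: Fixed grey wheel stand. Origin on the table below the wheel's centre; x level, from the open-face side to the back, y sideways, z up. The wheel leans back 45 degrees: in this frame its axle points out of the open face along (-0.707, 0, 0.707), and the way up the slope to its top is (0.707, 0, 0.707). Base 170 x 400 x 12 mm; side plates at y = +-186 mm, 12 mm thick, 110 mm long in x, top 223 mm high.
- hub (a point): Centre of the wheel, on its axis in its mid-plane, 175 mm above the stand's origin (fixed). The yellow hub is 52 mm thick and reaches 34 mm out from the mid-plane.
- axle (a point): Point on the wheel's axis, 50 mm out from the mid-plane, in the outer surface of a steel cross-bar. The bar is 30 mm wide along the slope, 42 to 50 mm out, and runs sideways across the whole face over the hub (28 mm nut at its middle, to 60 mm out). A finger between spokes must be drawn out to get from the upper half of the wheel to the lower. A like bar lies behind the wheel, 58 mm back.
- wheel (a joint): Angle of the wheel: 0 or any whole turn (6.283) with the valve at the very top; grows as the wheel turns anticlockwise, looking at its open face (top going to the stand's +y). Turns many turns either way; friction (0.15 N m, about 2 N at a spoke) holds it wherever it is left. Tyre 300 mm across.
- spoke (a point): Point in the middle of one of five yellow spokes, 65 mm from the axis and 10 mm out from the mid-plane; this one is 36 degrees from the valve (on the side the wheel's angle grows to), the others at 108, 180, 252 and 324. Spokes are 14 mm wide, lie 3 to 17 mm out from the mid-plane and run from the hub to the silver rim (inner radius 105 mm, 34 mm wide). The gaps are open 55 mm deep behind.
- tyre: Black tyre on the wheel, round section of 42 mm, centre line at radius 129 mm; origin at the wheel's centre. Not to be pushed.
- valve: Valve stem: black rubber, brass and a blue cap, 12 mm thick, in the mid-plane of the wheel midway between two spokes, from the rim (radius 107 mm) inwards to radius 68 mm. Origin at the wheel's centre; its x axis points from the centre out through the valve, its z along the axle out of the open face. Not to be pushed.
- valve_cap (a point): Centre of the blue valve cap, 74 mm from the wheel's centre.
- spray_can: Loose bystander: green spray can, 66 mm thick, 190 mm tall. Origin at its underside.
- wrench: Loose bystander: steel wrench, about 180 mm long, lying flat. Origin at its underside.
- hammer: Loose bystander: hammer with wooden handle, about 260 mm long, lying flat. Origin at its underside.
- jar: Loose bystander: amber jar, 60 mm thick, 80 mm tall. Origin at its underside.
- mug: Loose bystander: white mug, 80 mm wide, 95 mm tall. Origin at its underside.
- gauge: Loose bystander: round black pressure gauge with brass stub, 60 mm wide, 24 mm tall. Origin at its underside.
- magnet: Loose bystander: red square welding magnet, 60 x 60 x 18 mm. Origin at its underside.

How it is judged:
By the outcome, as a careful person would: the job done as asked, in the order asked, and still so for the second after the job is handed in, with the robot touching nothing.
It also fails if it takes over 64 s, if anything falls off the work surface, if the arm or the gripper's body presses on something with over 40 N, if the wrist force passes 120 N, or if a joint passes its speed limit or range.

## Working session

There is one attempt and no reset: what is moved stays moved. The work goes in short steps, Python scripts to look and compute and a tool call to move; the robot and the scene stay as the last step left them, time stands still between calls to the robot, and variables do not carry over. Pictures are saved under pics/ and viewed, about 8 in all and at most 12, crops included, and the job is handed in when it is done.

Besides the shell and the picture viewer there is one more tool, called after "Call:" by a JSON object that holds its "name" and its "arguments". apply_moves: Moves the arm, as the interface text tells. Its arguments: {"type":"object","properties":{"motion":{"type":"array"},"squeeze":{"type":"number"}},"required":["motion"]}

```bash
ls; mkdir -p pics; python3 - <<'E'
from rig import telemetry,get_image,camera_params,env
import cv2,numpy as np
print({k:np.round(v,3) for k,v in telemetry.observe().items()})
for n in("side","top"):
    im,d=get_image(n);cv2.imwrite(f"pics/{n}0.png",im[...,::-1]);np.savez(f"pics/{n}0.npz",im=im,d=d)
    print(n,camera_params(n))
E
```

```text
pics
{'time_s': np.float64(0.0), 'q': array([-8.4068e+01,  2.1841e+01,  7.4384e+01,  1.0000e-03,  8.3857e+01,
       -1.2336e+01]), 'qvel': array([ 0.011,  0.032, -0.078, -0.11 ,  0.023,  0.021]), 'joint_efforts': array([-0.0000e+00, -4.4846e+01, -2.3128e+01, -0.0000e+00,  5.0000e-03,
        0.0000e+00]), 'position': array([ 0.172, -0.522,  0.248]), 'tool_rot': array([[ 0.95 ,  0.313, -0.   ],
       [ 0.313, -0.95 ,  0.001],
       [ 0.   , -0.001, -1.   ]]), 'ft_force': array([-0.221,  1.425,  0.559]), 'wrist_torque': array([ 0.028, -0.05 , -0.011]), 'grip_width': np.float64(0.085)}
side {'fx': 485.503035942023, 'fy': 485.503035942023, 'cx': 285.98300593666613, 'cy': 211.1113241519315, 'D': array([-0.02714196,  0.        ,  0.        ,  0.        ,  0.        ]), 'rvec': array([ 0.91964705, -2.41561513,  1.12515384]), 'tvec': array([0.35158773, 0.31682103, 1.57574994])}
top {'fx': 529.5732618833747, 'fy': 529.5732618833747, 'cx': 281.79446782872765, 'cy': 206.41583605565174, 'D': array([-0.19068234,  0.        ,  0.        ,  0.        ,  0.        ]), 'rvec': array([ 2.1831402 , -2.18075171,  0.10961377]), 'tvec': array([-0.01434229,  0.49391362,  1.96240998])}
```

View pics/side0.png

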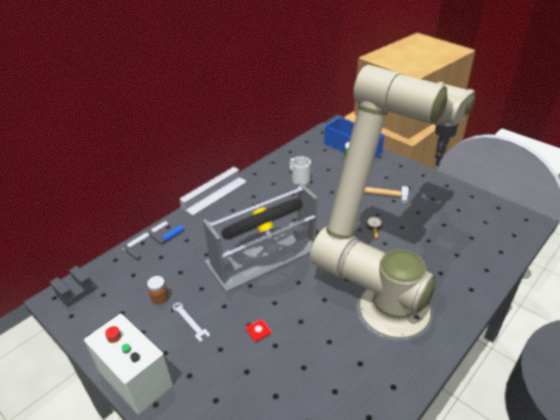

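View pics/top0.png

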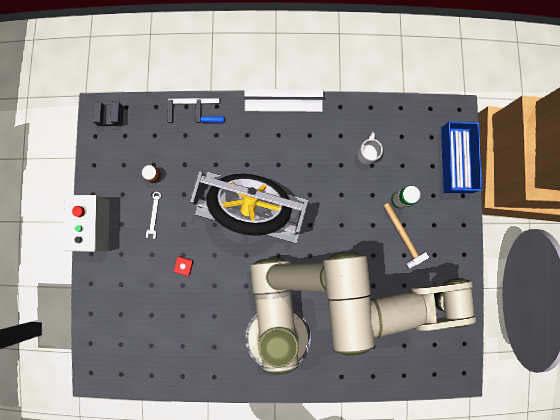

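The top view shows the wheel centred near (250,203), with its open face towards the robot. The side view sees the back of it. I'll enlarge the wheel and fit its plane from depth.

```bash
cat > h.py <<'E'
import numpy as np,cv2
from rig import camera_params,get_image
def cam(n):
    c=camera_params(n);K=np.array([[c["fx"],0,c["cx"]],[0,c["fy"],c["cy"]],[0,0,1]]);R=cv2.Rodrigues(c["rvec"])[0]
    return K,np.array(c["D"]),R,np.array(c["tvec"]),c["rvec"]
def rays(n,uv):
    K,D,R,t,_=cam(n);p=cv2.undistortPoints(np.float64(uv).reshape(-1,1,2),K,D)[:,0]
    return -R.T@t,np.c_[p,np.ones(len(p))]@R
def pts(n,d,uv):   # depth points
    o,r=rays(n,uv);uv=np.int32(uv);return o+r*d[uv[:,1],uv[:,0]][:,None]
def onplane(n,uv,P,N):
    o,r=rays(n,uv);return o+r*(((P-o)@N)/(r@N))[:,None]
def proj(n,P):
    K,D,R,t,rv=cam(n);return cv2.projectPoints(np.float64(P).reshape(-1,1,3),rv,t,K,D)[0][:,0]
E
python3 - <<'E'
from h import *
z=np.load("pics/top0.npz");im,d=z["im"],z["d"]
cv2.imwrite("pics/crop0.png",cv2.resize(im[155:255,180:325,::-1],None,fx=5.5,fy=5.5,interpolation=cv2.INTER_CUBIC))
v,u=np.mgrid[155:255,180:325];uv=np.c_[u.ravel(),v.ravel()]
P=pts("top",d,uv);hsv=cv2.cvtColor(im,cv2.COLOR_RGB2HSV)[uv[:,1],uv[:,0]]
yel=(hsv[:,0]>18)&(hsv[:,0]<35)&(hsv[:,1]>140)&(hsv[:,2]>120)
blu=(hsv[:,0]>100)&(hsv[:,0]<125)&(hsv[:,1]>130)
blk=(hsv[:,2]<40)&(P[:,2]>.05)
for nm,m in(("yel",yel),("blu",blu),("blk",blk)):
    Q=P[m]; print(nm,m.sum(),uv[m].mean(0) if m.any() else"")
    if m.sum()>5:
        c=np.median(Q,0);w,V=np.linalg.eigh(np.cov((Q-c).T));print(c,np.sqrt(w),V[:,0],Q.min(0),Q.max(0))
# side plates / base: top rims
m=(P[:,2]>.2); print("z max",P[:,2].max())
np.save("pics/P.npy",P)
hi=(P[:,2]>.205)&(P[:,2]<.24);print(np.c_[uv[hi],P[hi].round(3)][::12])
E
```

```text
yel 565 [250.01061947 203.81238938]
[0.48562663 0.09879945 0.19743732] [0.02301057 0.04273505 0.08251911] [ 0.98860191 -0.02757289  0.14800676] [ 0.31887197 -0.00226813  0.00861806] [0.56982348 0.18971365 1.99835665]
blu 1 [267. 201.]
blk 1737 [243.28036845 208.63327576]
[0.44796681 0.12149236 0.24023907] [0.05050981 0.09532723 0.13628117] [ 0.92221269 -0.22929044  0.31136737] [ 0.31887197 -0.07375933  0.05196155] [0.60685657 0.28999178 1.99835665]
z max 1.9983566468880603
[[ 1.99e+02  1.71e+02  5.96e-01  2.70e-01  2.24e-01]
 [ 2.01e+02  1.74e+02  5.86e-01  2.63e-01  2.22e-01]
 [ 2.02e+02  1.76e+02  5.81e-01  2.61e-01  2.13e-01]
 [ 2.05e+02  1.77e+02  5.78e-01  2.51e-01  2.07e-01]
 [ 2.12e+02  1.78e+02  5.75e-01  2.27e-01  2.05e-01]
 [ 2.08e+02  1.79e+02  5.71e-01  2.41e-01  2.09e-01]
 [ 2.05e+02  1.80e+02  5.67e-01  2.51e-01  2.12e-01]
 [ 1.97e+02  1.81e+02  5.61e-01  2.75e-01  2.29e-01]
 [ 2.09e+02  1.81e+02  5.62e-01  2.36e-01  2.22e-01]
 [ 1.98e+02  1.82e+02  5.59e-01  2.73e-01  2.22e-01]
 [ 2.10e+02  1.82e+02  5.59e-01  2.32e-01  2.22e-01]
 [ 1.96e+02  1.83e+02  5.55e-01  2.79e-
[... 5038 characters left out ...]
 2.25e-01]
 [ 2.69e+02  2.18e+02  4.36e-01  3.10e-02  2.37e-01]
 [ 2.82e+02  2.18e+02  4.37e-01 -1.20e-02  2.27e-01]
 [ 2.71e+02  2.19e+02  4.33e-01  2.50e-02  2.28e-01]
 [ 2.85e+02  2.19e+02  4.34e-01 -2.20e-02  2.23e-01]
 [ 2.80e+02  2.20e+02  4.30e-01 -5.00e-03  2.27e-01]
 [ 2.79e+02  2.21e+02  4.26e-01 -2.00e-03  2.33e-01]
 [ 2.78e+02  2.22e+02  4.23e-01  1.00e-03  2.36e-01]
 [ 2.81e+02  2.23e+02  4.19e-01 -9.00e-03  2.40e-01]
 [ 2.82e+02  2.24e+02  4.17e-01 -1.20e-02  2.24e-01]
 [ 2.97e+02  2.25e+02  4.14e-01 -6.30e-02  2.20e-01]
 [ 2.80e+02  2.27e+02  4.06e-01 -5.00e-03  2.33e-01]
 [ 2.98e+02  2.28e+02  4.03e-01 -6.60e-02  2.29e-01]
 [ 2.98e+02  2.30e+02  3.97e-01 -6.60e-02  2.24e-01]]
```

View pics/crop0.png

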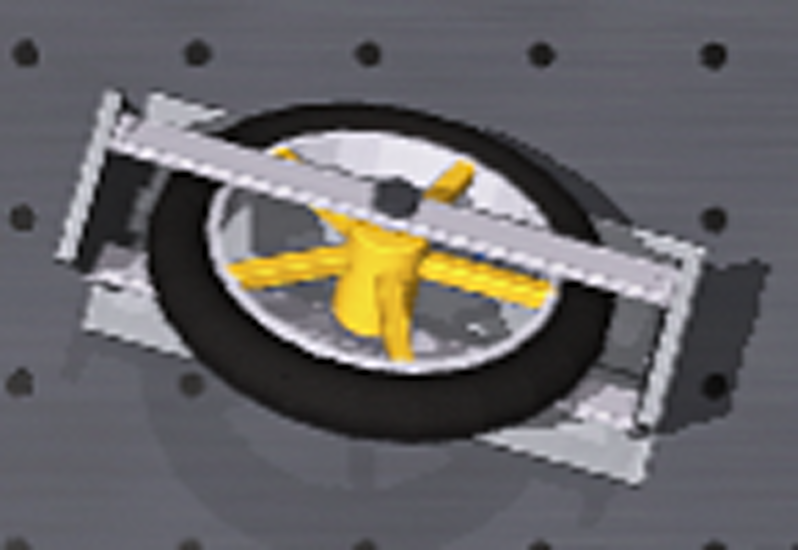

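The crop shows the bar and nut at (397,195), displaced away from the robot relative to the hub barrel at (370,310). That suggests the open face points away from the robot, so I'll check with tyre depths and compute the frame. The blue cap may be peeking out at about (450,255).

```bash
python3 - <<'E'
from h import *
z=np.load("pics/top0.npz");im,d=z["im"],z["d"]
s=5.5;f=lambda a:(np.array(a)+.5)/s-.5+[180,155]
for n in("top","side"):
    K,D,R,t,_=cam(n);print(n,"cam pos",-R.T@t,"axis",R[2])
# tyre depth medians
for a in [(365,113),(410,410),(180,230),(585,320)]:
    c=np.round(f(a)).astype(int);v,u=np.mgrid[-2:3,-2:3];uv=np.c_[u.ravel(),v.ravel()]+c
    print(a,np.median(pts("top",d,uv),0).round(3))
print("plates z.223",onplane("top",[f(a) for a in[(112,95),(67,260),(700,250),(645,430)]],np.array([0,0,.223]),np.array([0,0,1.])).round(3))
print("base z.012",onplane("top",[f(a) for a in[(150,97),(85,325),(640,482),(705,248)]],np.array([0,0,.012]),np.array([0,0,1.])).round(3))
z=np.load("pics/side0.npz");cv2.imwrite("pics/crop1.png",cv2.resize(z["im"][180:295,195:330,::-1],None,fx=5.5,fy=5.5,interpolation=cv2.INTER_CUBIC))
E
```

```text
top cam pos [0.31887197 0.01003441 1.99835665] axis [ 0.08822001 -0.01201217 -0.99602858]
side cam pos [-0.43476956  0.970297    1.25557817] axis [ 0.5253349  -0.56296979 -0.63803469]
(365, 113) [0.6   0.117 0.104]
(410, 410) [0.397 0.079 0.281]
(180, 230) [0.511 0.224 0.22 ]
(585, 320) [ 0.455 -0.026  0.202]
plates z.223 [[ 0.594  0.267  0.223]
 [ 0.491  0.293  0.223]
 [ 0.498 -0.096  0.223]
 [ 0.387 -0.062  0.223]]
base z.012 [[ 0.625  0.271  0.012]
 [ 0.467  0.313  0.012]
 [ 0.36  -0.067  0.012]
 [ 0.52  -0.112  0.012]]
```

View pics/crop1.png

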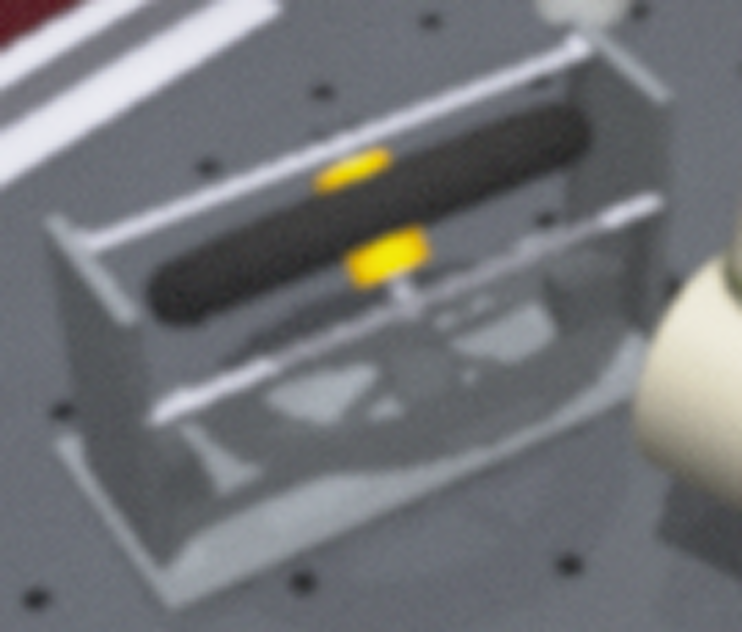

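```bash
cat >> h.py <<'E'
O=np.array([.493,.101,0]);yaw=np.deg2rad(164.8);XS=np.array([np.cos(yaw),np.sin(yaw),0]);YS=np.array([-np.sin(yaw),np.cos(yaw),0]);ZS=np.array([0,0,1.])
A=(ZS-XS)/2**.5;S=(XS+ZS)/2**.5;H=O+.175*ZS
def ang(P):q=P-H;return np.rad2deg(np.arctan2(q@YS,q@S)),np.hypot(q@YS,q@S)
def wp(phi,r,out):p=np.deg2rad(phi);return H+r*(np.cos(p)*S+np.sin(p)*YS)+out*A
E
python3 - <<'E'
from h import *
z=np.load("pics/top0.npz");im,d=z["im"],z["d"]
f=lambda a:(np.array(a)+.5)/5.5-.5+[180,155]
uv=np.array([f(a) for a in[(237,272),(545,292),(400,357),(467,167),(287,155)]])
print(np.c_[ang(onplane("top",uv,H+.017*A,A))])
print("nut",((proj("top",H+.055*A)-[180,155])*5.5),"hub",((proj("top",H+.034*A)-[180,155])*5.5))
# blue in wheel plane
v,u=np.mgrid[155:255,180:325];uv=np.c_[u.ravel(),v.ravel()];c=im[uv[:,1],uv[:,0]].astype(int)
a,r=ang(onplane("top",uv,H,A));m=(r<.11)&(c[:,2]>c[:,0]+25)&(c[:,2]>c[:,1]+8)
print(np.c_[uv[m],c[m],a[m].round(),(r[m]*1000).round()])
E
```

```text
[[-5.21607107e+01  1.01865982e-01]
 [ 8.76988294e+01  1.03424894e-01]
 [ 1.75355685e+01  1.02612963e-01]
 [ 1.61848570e+02  1.01873745e-01]
 [-1.26676248e+02  1.00340246e-01]]
nut [[394.08876756 195.9467505 ]] hub [[388.74965314 221.65848718]]
[[266. 201.  49.  62.  97. 122.  63.]
 [267. 201.  54.  82. 139. 121.  67.]
 [268. 201. 148. 150. 176. 121.  70.]
 [273. 210. 126. 130. 152.  87.  86.]]
```

The wheel leans towards the robot, so its open face looks away from it. The spokes are at about 17.6° + 72k and the valve is at about +125.6°, where the blue cap peeks out under the bar at 122°, r ≈ 67 mm.

- **Push 1:** swing the spoke at 17.6° round to about −85°.
- **Push 2:** push the spoke next to the valve (valve +36°) from its valve-free side until the valve is on top.

```bash
cat >> h.py <<'E'
def tcp(sig,y,ot=.004):  # sig,y: finger section centre at 10 mm out; ot: out-distance of tip centre
    return H+(sig+ot-.010)*S+y*YS+ot*A+np.array([0,0,.017])
def go(P,z=None,frm=None):
    from rig import telemetry
    s=telemetry.observe();R=np.array(s["tool_rot"]);p=np.array(s["position"]) if frm is None else frm
    P=np.array(P);P[2]=P[2] if z is None else z
    c=(R.T@(P-p))*100; w=R.T@YS
    return "shift cm %s turn %.1f  target %s"%(c.round(2),np.rad2deg(np.arctan2(-w[0],w[1])),P.round(3))
E
python3 - <<'E'
from h import *
print(go(tcp(.052,.054),.40)); print(tcp(.052,.054))
E
```

```text
shift cm [ 44.52 -46.27 -15.15] turn 33.5  target [0.45  0.057 0.4  ]
[0.45018226 0.05667573 0.22735534]
```

Call:
{"name": "apply_moves", "arguments": {"motion": [{"tx":0,"ty":0,"tz":-4,"turn":0,"jaw":-1},{"tx":0,"ty":0,"tz":-8,"turn":6,"jaw":-1},{"tx":0,"ty":0,"tz":-12,"turn":12,"jaw":-1},{"tx":2,"ty":-2,"tz":-15,"turn":18,"jaw":-1},{"tx":5,"ty":-5,"tz":-15.2,"turn":24,"jaw":-1}], "squeeze": 20}}

```text
time_s: 0.52
position: [0.2032, -0.4616, 0.404]
tool_rot: [[0.994, -0.108, 0.001], [-0.108, -0.994, -0.007], [0.002, 0.006, -1.0]]
ft_force: [1.4, 0.2, -0.2]
grip_width: 0.0257
```

```bash
python3 -c "
from h import *
print(go(tcp(.052,.054),.40))"
```

```text
shift cm [ 18.95 -54.2    0.09] turn 9.0  target [0.45  0.057 0.4  ]
```

Call:
{"name": "apply_moves", "arguments": {"motion": [{"tx":1.3,"ty":-3.6,"tz":0,"turn":4,"jaw":-1},{"tx":2.6,"ty":-7.3,"tz":0,"turn":9,"jaw":-1},{"tx":3.9,"ty":-11,"tz":0,"turn":9,"jaw":-1},{"tx":5.2,"ty":-14.7,"tz":0,"turn":9,"jaw":-1},{"tx":6.5,"ty":-18.4,"tz":0,"turn":9,"jaw":-1}]}}

```text
time_s: 0.93
position: [0.288, -0.2838, 0.4027]
tool_rot: [[0.965, -0.263, 0.001], [-0.263, -0.965, -0.006], [0.003, 0.006, -1.0]]
ft_force: [1.2, -0.4, -0.3]
grip_width: 0.0
```

```bash
python3 -c "
from h import *
print(go(tcp(.052,.054),.40))"
```

```text
shift cm [  6.7  -37.12   0.08] turn -0.0  target [0.45  0.057 0.4  ]
```

Call:
{"name": "apply_moves", "arguments": {"motion": [{"tx":0.7,"ty":-3.9,"tz":0,"turn":0,"jaw":-1},{"tx":1.4,"ty":-7.8,"tz":0,"turn":0,"jaw":-1},{"tx":2.1,"ty":-11.7,"tz":0,"turn":0,"jaw":-1},{"tx":2.8,"ty":-15.6,"tz":0,"turn":0,"jaw":-1},{"tx":3.5,"ty":-19.5,"tz":0,"turn":0,"jaw":-1}]}}

```text
time_s: 1.35
position: [0.3732, -0.1029, 0.4016]
tool_rot: [[0.965, -0.263, 0.001], [-0.263, -0.965, -0.006], [0.002, 0.006, -1.0]]
ft_force: [0.7, -1.6, 0.3]
grip_width: 0.0001
```

Call:
{"name": "apply_moves", "arguments": {"motion": [{"tx":0.7,"ty":-3.9,"tz":0,"turn":0,"jaw":-1},{"tx":1.4,"ty":-7.8,"tz":0,"turn":0,"jaw":-1},{"tx":2.1,"ty":-11.7,"tz":0,"turn":0,"jaw":-1},{"tx":2.8,"ty":-15.0,"tz":0,"turn":0,"jaw":-1},{"tx":3.0,"ty":-16.0,"tz":0,"turn":0,"jaw":-1}]}}

```text
time_s: 1.77
position: [0.4451, 0.0471, 0.4002]
tool_rot: [[0.966, -0.259, -0.0], [-0.259, -0.966, -0.005], [0.001, 0.005, -1.0]]
ft_force: [-0.0, -0.6, -1.1]
grip_width: -0.0
```

```bash
python3 -c "
from h import *
print(go(tcp(.052,.054),.40));print(go(tcp(.052,.054)))"
```

```text
shift cm [ 0.24 -1.06  0.01] turn 0.2  target [0.45  0.057 0.4  ]
shift cm [ 0.22 -1.15 17.28] turn 0.2  target [0.45  0.057 0.227]
```

Centre over the gap, then descend most of the way and look.

Call:
{"name": "apply_moves", "arguments": {"motion": [{"tx":0.2,"ty":-1.1,"tz":2,"turn":0,"jaw":-1},{"tx":0.2,"ty":-1.1,"tz":5,"turn":0,"jaw":-1},{"tx":0.2,"ty":-1.1,"tz":8,"turn":0,"jaw":-1},{"tx":0.2,"ty":-1.1,"tz":11,"turn":0,"jaw":-1},{"tx":0.2,"ty":-1.1,"tz":13,"turn":0,"jaw":-1}]}}

```text
time_s: 2.18
position: [0.4488, 0.0563, 0.2674]
tool_rot: [[0.966, -0.259, -0.004], [-0.259, -0.966, -0.005], [-0.002, 0.006, -1.0]]
ft_force: [-0.3, -0.5, 0.5]
grip_width: -0.0001
```

```bash
python3 - <<'E'
from h import *
print(go(tcp(.052,.054)))
a=get_image("top")[0][150:260,180:325];b=get_image("side")[0][150:280,195:345]
cv2.imwrite("pics/c2.png",np.hstack([cv2.resize(a,(560,425),interpolation=3)[:,160:],cv2.resize(b,(490,425),interpolation=3)[:,90:]])[...,::-1])
E
```

```text
shift cm [ 0.14 -0.1   4.  ] turn 0.2  target [0.45  0.057 0.227]
```

View pics/c2.png

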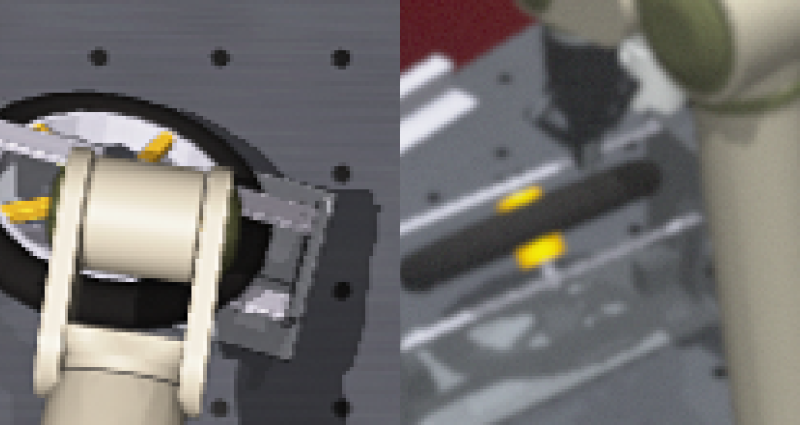

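The top view (left) shows the wrist covering the entry gap, with spokes at (28,210) and (155,148) still visible. The side view (right) shows the fingertip at (580,158), just above and in front of the tyre. I'll descend.

Call:
{"name": "apply_moves", "arguments": {"motion": [{"tx":0.1,"ty":-0.1,"tz":1,"turn":0,"jaw":-1},{"tx":0.1,"ty":-0.1,"tz":2,"turn":0,"jaw":-1},{"tx":0.1,"ty":-0.1,"tz":3,"turn":0,"jaw":-1},{"tx":0.1,"ty":-0.1,"tz":4,"turn":0,"jaw":-1},{"tx":0.1,"ty":-0.1,"tz":4,"turn":0,"jaw":-1}]}}

```text
time_s: 2.7
position: [0.4494, 0.0564, 0.2274]
tool_rot: [[0.966, -0.26, -0.008], [-0.26, -0.966, -0.004], [-0.006, 0.006, -1.0]]
ft_force: [-0.1, 0.5, -0.2]
grip_width: -0.0006
```

```bash
cat >> h.py <<'E'
def look(name=None):  # wheel offset mod 72 from yellow pixels in the top view
    im=get_image("top")[0]
    if name: cv2.imwrite(name,cv2.resize(im[150:260,180:325],None,fx=5,fy=5,interpolation=3)[...,::-1])
    v,u=np.mgrid[155:255,180:325];uv=np.c_[u.ravel(),v.ravel()];h=cv2.cvtColor(im,cv2.COLOR_RGB2HSV)[uv[:,1],uv[:,0]]
    a,r=ang(onplane("top",uv,H+.014*A,A))
    m=(h[:,0]>18)&(h[:,0]<35)&(h[:,1]>130)&(h[:,2]>90)&(r>.075)&(r<.102)
    o=[]
    for k in range(-180,180):   # clusters of angle
        pass
    a,r=a[m],r[m];bins=np.sort(a);g=np.split(bins,np.where(np.diff(bins)>12)[0]+1)
    return [(round(float(np.mean(x)),1),len(x)) for x in g if len(x)>4]
E
python3 - <<'E'
from h import *
print(go(tcp(.052,.02)));print(go(tcp(.052,-.05)));print(look())
E
```

```text
shift cm [ 0.08 -3.44 -0.02] turn 0.1  target [0.459 0.089 0.227]
shift cm [  0.1  -10.44  -0.07] turn 0.1  target [0.477 0.157 0.227]
[(-51.2, 39), (162.7, 22)]
```

Call:
{"name": "apply_moves", "arguments": {"motion": [{"tx":0.1,"ty":-0.7,"tz":0,"turn":0,"jaw":-1},{"tx":0.1,"ty":-1.4,"tz":0,"turn":0,"jaw":-1},{"tx":0.1,"ty":-2.1,"tz":0,"turn":0,"jaw":-1},{"tx":0.1,"ty":-2.8,"tz":0,"turn":0,"jaw":-1},{"tx":0.1,"ty":-3.5,"tz":0,"turn":0,"jaw":-1}]}}

```text
time_s: 3.17
position: [0.4602, 0.0905, 0.2288]
tool_rot: [[0.966, -0.26, -0.005], [-0.26, -0.966, -0.005], [-0.004, 0.006, -1.0]]
ft_force: [-2.4, -5.2, 4.1]
grip_width: 0.0002
```

```bash
python3 - <<'E'
from h import *
print(go(tcp(.052,-.05)));print(look())
E
```

```text
shift cm [-0.06 -6.87  0.1 ] turn 0.1  target [0.477 0.157 0.227]
[(-145.1, 21), (-72.5, 17), (68.7, 24), (140.1, 17)]
```

The spoke is moving, from 17.6° to about −2° so far. I'll continue.

Call:
{"name": "apply_moves", "arguments": {"motion": [{"tx":0,"ty":-0.7,"tz":0,"turn":0,"jaw":-1},{"tx":0,"ty":-1.4,"tz":0,"turn":0,"jaw":-1},{"tx":0,"ty":-2.1,"tz":0,"turn":0,"jaw":-1},{"tx":0,"ty":-2.8,"tz":0,"turn":0,"jaw":-1},{"tx":0,"ty":-3.5,"tz":0,"turn":0,"jaw":-1}]}}

```text
time_s: 3.63
position: [0.4694, 0.126, 0.2282]
tool_rot: [[0.966, -0.259, -0.006], [-0.259, -0.966, -0.004], [-0.005, 0.006, -1.0]]
ft_force: [-2.3, -3.8, -0.5]
grip_width: 0.0001
```

Call:
{"name": "apply_moves", "arguments": {"motion": [{"tx":0,"ty":-0.7,"tz":0,"turn":0,"jaw":-1},{"tx":0,"ty":-1.4,"tz":0,"turn":0,"jaw":-1},{"tx":0,"ty":-2.1,"tz":0,"turn":0,"jaw":-1},{"tx":0,"ty":-2.8,"tz":0,"turn":0,"jaw":-1},{"tx":0,"ty":-3.4,"tz":0,"turn":0,"jaw":-1}]}}

```text
time_s: 4.05
position: [0.4783, 0.1598, 0.228]
tool_rot: [[0.966, -0.259, -0.006], [-0.259, -0.966, -0.004], [-0.005, 0.005, -1.0]]
ft_force: [-2.0, -1.7, 0.9]
grip_width: -0.0004
```

```bash
python3 - <<'E'
from h import *
print(go(tcp(.034,-.063)));print(look())
E
```

```text
shift cm [ 1.27 -1.01  1.33] turn 0.2  target [0.493 0.166 0.215]
[(10.7, 23), (79.2, 40), (153.5, 23)]
```

Call:
{"name": "apply_moves", "arguments": {"motion": [{"tx":0.3,"ty":-0.5,"tz":0.3,"turn":0,"jaw":-1},{"tx":0.6,"ty":-1.0,"tz":0.6,"turn":0,"jaw":-1},{"tx":0.9,"ty":-1.0,"tz":1.0,"turn":0,"jaw":-1},{"tx":1.3,"ty":-1.0,"tz":1.3,"turn":0,"jaw":-1},{"tx":1.3,"ty":-1.0,"tz":1.3,"turn":0,"jaw":-1}]}}

```text
time_s: 4.52
position: [0.4941, 0.1665, 0.2141]
tool_rot: [[0.966, -0.259, -0.006], [-0.259, -0.966, -0.003], [-0.005, 0.005, -1.0]]
ft_force: [-0.3, -0.3, -0.2]
grip_width: 0.0001
```

```bash
python3 - <<'E'
from h import *
print(go(tcp(.026,-.064)));print(look())
E
```

```text
shift cm [ 0.48 -0.05  0.51] turn 0.2  target [0.499 0.166 0.209]
[(-155.2, 10), (8.3, 11), (60.3, 39), (135.6, 19)]
```

Call:
{"name": "apply_moves", "arguments": {"motion": [{"tx":0.3,"ty":0,"tz":0.2,"turn":0,"jaw":-1},{"tx":0.5,"ty":0,"tz":0.5,"turn":0,"jaw":-1},{"tx":0.5,"ty":0,"tz":0.5,"turn":0,"jaw":-1},{"tx":0.4,"ty":0.3,"tz":0.3,"turn":0,"jaw":-1},{"tx":0.3,"ty":0.6,"tz":-0.5,"turn":0,"jaw":-1}]}}

```text
time_s: 4.98
position: [0.4948, 0.1595, 0.2187]
tool_rot: [[0.966, -0.259, -0.008], [-0.259, -0.966, -0.004], [-0.007, 0.006, -1.0]]
ft_force: [-0.1, 0.2, 0.6]
grip_width: -0.0
```

Call:
{"name": "apply_moves", "arguments": {"motion": [{"tx":0,"ty":0,"tz":-2,"turn":0,"jaw":-1},{"tx":0,"ty":0,"tz":-5,"turn":0,"jaw":-1},{"tx":0,"ty":0,"tz":-8,"turn":0,"jaw":-1},{"tx":0,"ty":0,"tz":-12,"turn":0,"jaw":-1},{"tx":0,"ty":0,"tz":-16,"turn":0,"jaw":-1}]}}

```text
time_s: 5.4
position: [0.4952, 0.1598, 0.3811]
tool_rot: [[0.966, -0.259, -0.008], [-0.259, -0.966, -0.004], [-0.007, 0.006, -1.0]]
ft_force: [0.4, -0.1, -0.1]
grip_width: 0.0001
```

Call:
{"name": "apply_moves", "arguments": {"motion": [{"tx":0,"ty":4,"tz":0,"turn":0,"jaw":-1},{"tx":0,"ty":8,"tz":0,"turn":0,"jaw":-1},{"tx":0,"ty":12,"tz":0,"turn":0,"jaw":-1},{"tx":0,"ty":16,"tz":0,"turn":0,"jaw":-1},{"tx":0,"ty":20,"tz":0,"turn":0,"jaw":-1}]}}

```text
time_s: 5.82
position: [0.442, -0.0349, 0.3833]
tool_rot: [[0.966, -0.259, -0.007], [-0.259, -0.966, -0.005], [-0.006, 0.006, -1.0]]
ft_force: [0.8, -0.0, 0.4]
grip_width: 0.0
```

Call:
{"name": "apply_moves", "arguments": {"motion": [{"tx":0,"ty":4,"tz":0,"turn":0,"jaw":-1},{"tx":0,"ty":8,"tz":0,"turn":0,"jaw":-1},{"tx":0,"ty":12,"tz":0,"turn":0,"jaw":-1},{"tx":0,"ty":12,"tz":0,"turn":0,"jaw":-1}]}}

```text
time_s: 6.15
position: [0.4091, -0.1562, 0.3844]
tool_rot: [[0.964, -0.266, -0.008], [-0.266, -0.964, -0.006], [-0.006, 0.008, -1.0]]
ft_force: [-0.5, 1.2, -1.6]
grip_width: -0.0001
```

```bash
python3 - <<'E'
from h import *
print(look("pics/c3.png"))
E
```

```text
[(-157.2, 21), (-83.3, 43), (-7.4, 39), (55.3, 39), (132.0, 10)]
```

View pics/c3.png

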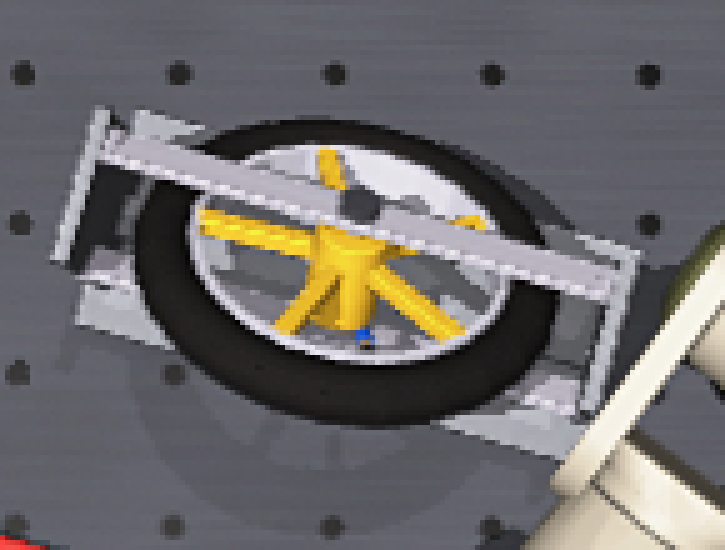

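The valve cap is now at crop (363,340), slightly right of top. The spokes average an offset of −12°, so the valve is at about +24° and the spoke to push is at about 60°. I'll enter the valve-free gap on its far side.

```bash
cat >> h.py <<'E'
def cap():
    im=get_image("top")[0].astype(int);v,u=np.mgrid[150:260,180:325];uv=np.c_[u.ravel(),v.ravel()];c=im[uv[:,1],uv[:,0]]
    a,r=ang(onplane("top",uv,H+.004*A,A));m=(r<.1)&(c[:,2]>c[:,0]+40)&(c[:,2]>c[:,1]+25)
    if not m.any():return None
    w=(c[m,2]-c[m,0]).astype(float);q=(uv[m]*w[:,None]).sum(0)/w.sum();return q,m.sum(),ang(onplane("top",[q],H+.004*A,A)),proj("top",wp(0,.074,.004))
E
python3 - <<'E'
from h import *
print(cap());T=tcp(.004,.073,.003);print(go(T,.38),T)
E
```

```text
(array([252.19259259, 216.69958848]), np.int64(9), (array([20.5555478]), array([0.074923])), array([[244.37337041, 215.35595418]]))
shift cm [  1.78 -19.28   0.32] turn 0.0  target [0.478 0.029 0.38 ] [0.47795441 0.02944142 0.192     ]
```

Call:
{"name": "apply_moves", "arguments": {"motion": [{"tx":0.4,"ty":-3.9,"tz":0,"turn":0,"jaw":-1},{"tx":0.8,"ty":-7.8,"tz":0,"turn":0,"jaw":-1},{"tx":1.2,"ty":-11.7,"tz":0,"turn":0,"jaw":-1},{"tx":1.6,"ty":-15.6,"tz":0,"turn":0,"jaw":-1},{"tx":1.8,"ty":-19.3,"tz":0.3,"turn":0,"jaw":-1}]}}

```text
time_s: 6.67
position: [0.4783, 0.0331, 0.3813]
tool_rot: [[0.966, -0.26, -0.005], [-0.26, -0.966, -0.005], [-0.003, 0.006, -1.0]]
ft_force: [0.5, 0.1, 0.2]
grip_width: -0.0
```

Call:
{"name": "apply_moves", "arguments": {"motion": [{"tx":0,"ty":0,"tz":0,"turn":0,"jaw":-1}]}}

```text
time_s: 6.75
position: [0.4785, 0.0392, 0.381]
tool_rot: [[0.968, -0.253, -0.005], [-0.253, -0.968, -0.003], [-0.004, 0.004, -1.0]]
ft_force: [0.3, -0.1, 0.2]
grip_width: -0.0002
```

```bash
python3 - <<'E'
from h import *
T=tcp(.004,.073,.003);print(go(T))
E
```

```text
shift cm [ 0.27  0.87 18.9 ] turn 0.6  target [0.478 0.029 0.192]
```

Call:
{"name": "apply_moves", "arguments": {"motion": [{"tx":0.2,"ty":0.9,"tz":1,"turn":0.6,"jaw":-1},{"tx":0.2,"ty":0.9,"tz":4,"turn":0.6,"jaw":-1},{"tx":0.2,"ty":0.9,"tz":7,"turn":0.6,"jaw":-1},{"tx":0.2,"ty":0.9,"tz":9,"turn":0.6,"jaw":-1},{"tx":0.2,"ty":0.9,"tz":10,"turn":0.6,"jaw":-1}]}}

```text
time_s: 7.17
position: [0.4764, 0.0309, 0.279]
tool_rot: [[0.965, -0.261, -0.008], [-0.261, -0.965, -0.003], [-0.007, 0.005, -1.0]]
ft_force: [-0.1, -0.2, -0.4]
grip_width: 0.0
```

```bash
python3 - <<'E'
from h import *
T=tcp(.004,.073,.003);print(go(T))
E
```

```text
shift cm [0.25 0.06 8.7 ] turn 0.1  target [0.478 0.029 0.192]
```

Call:
{"name": "apply_moves", "arguments": {"motion": [{"tx":0.1,"ty":0.1,"tz":1.5,"turn":0,"jaw":-1},{"tx":0.2,"ty":0.1,"tz":3,"turn":0,"jaw":-1},{"tx":0.2,"ty":0.1,"tz":4.5,"turn":0,"jaw":-1},{"tx":0.2,"ty":0.1,"tz":5.5,"turn":0,"jaw":-1},{"tx":0.2,"ty":0.1,"tz":5.7,"turn":0,"jaw":-1}]}}

```text
time_s: 7.58
position: [0.4767, 0.0303, 0.221]
tool_rot: [[0.966, -0.259, -0.011], [-0.259, -0.966, -0.002], [-0.01, 0.005, -1.0]]
ft_force: [0.6, 0.3, -0.7]
grip_width: 0.0003
```

Call:
{"name": "apply_moves", "arguments": {"motion": [{"tx":0,"ty":0,"tz":0.8,"turn":0,"jaw":-1},{"tx":0,"ty":0,"tz":1.6,"turn":0,"jaw":-1},{"tx":0,"ty":0,"tz":2.4,"turn":0,"jaw":-1},{"tx":0,"ty":0,"tz":3.0,"turn":0,"jaw":-1}]}}

```text
time_s: 7.92
position: [0.4762, 0.0304, 0.1903]
tool_rot: [[0.966, -0.259, -0.011], [-0.259, -0.966, -0.002], [-0.01, 0.005, -1.0]]
ft_force: [-0.2, -0.3, -1.3]
grip_width: 0.0
```

```bash
python3 - <<'E'
from h import *
print(go(tcp(.004,.073,.003)),look());print(go(tcp(.030,.066,.003)))
E
```

```text
shift cm [ 0.19  0.05 -0.17] turn 0.2  target [0.478 0.029 0.192] [(-157.2, 21), (-83.3, 43), (-13.2, 27), (53.0, 18)]
shift cm [-1.63 -0.66 -2.09] turn 0.2  target [0.462 0.041 0.21 ]
```

Call:
{"name": "apply_moves", "arguments": {"motion": [{"tx":-0.4,"ty":-0.1,"tz":-0.5,"turn":0,"jaw":-1},{"tx":-0.8,"ty":-0.3,"tz":-1.0,"turn":0,"jaw":-1},{"tx":-1.2,"ty":-0.5,"tz":-1.6,"turn":0,"jaw":-1},{"tx":-1.6,"ty":-0.7,"tz":-2.1,"turn":0,"jaw":-1},{"tx":-1.6,"ty":-0.7,"tz":-2.1,"turn":0,"jaw":-1}]}}

```text
time_s: 8.38
position: [0.4621, 0.0419, 0.2121]
tool_rot: [[0.966, -0.258, -0.011], [-0.259, -0.966, -0.002], [-0.01, 0.005, -1.0]]
ft_force: [-0.3, -0.6, 0.1]
grip_width: -0.0001
```

```bash
python3 - <<'E'
from h import *
print(go(tcp(.032,.062,.003)),look("pics/c4.png"),cap())
E
```

```text
shift cm [-0.13 -0.31  0.03] turn 0.2  target [0.462 0.045 0.212] [(-174.8, 15), (-97.5, 23), (-29.7, 33), (35.7, 7)] None
```

View pics/c4.png

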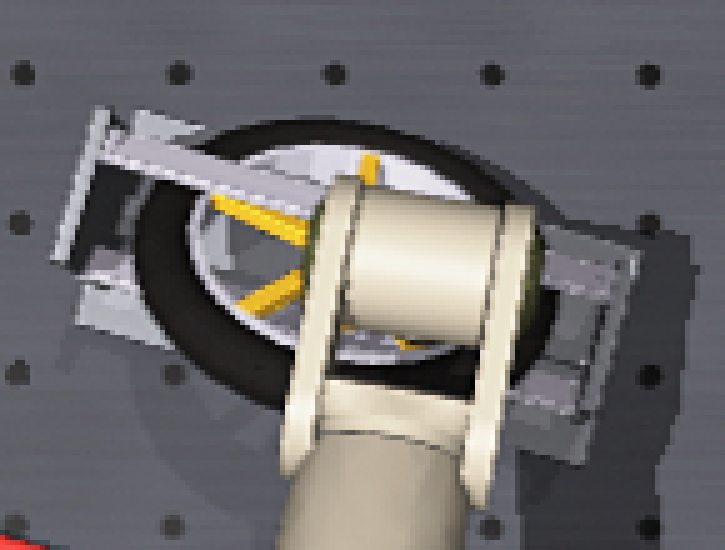

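Call:
{"name": "apply_moves", "arguments": {"motion": [{"tx":-0.1,"ty":-0.1,"tz":0,"turn":0,"jaw":-1},{"tx":-0.1,"ty":-0.2,"tz":0,"turn":0,"jaw":-1},{"tx":-0.1,"ty":-0.3,"tz":0,"turn":0,"jaw":-1},{"tx":-0.1,"ty":-0.4,"tz":0,"turn":0,"jaw":-1},{"tx":-0.1,"ty":-0.4,"tz":0,"turn":0,"jaw":-1}]}}

```text
time_s: 8.9
position: [0.4624, 0.0456, 0.2109]
tool_rot: [[0.966, -0.259, -0.012], [-0.259, -0.966, -0.002], [-0.011, 0.006, -1.0]]
ft_force: [0.4, -2.5, 0.2]
grip_width: 0.0001
```

```bash
python3 - <<'E'
from h import *
print(look(),go(tcp(.032,.062,.003)))
E
```

```text
[(-174.6, 18), (-97.5, 23), (-30.4, 34), (35.4, 6)] shift cm [-0.05  0.05 -0.09] turn 0.2  target [0.462 0.045 0.212]
```

Call:
{"name": "apply_moves", "arguments": {"motion": [{"tx":0.2,"ty":0.5,"tz":0,"turn":0,"jaw":-1},{"tx":0.2,"ty":0.7,"tz":-1,"turn":0,"jaw":-1},{"tx":0.2,"ty":0.7,"tz":-4,"turn":0,"jaw":-1},{"tx":0.2,"ty":0.7,"tz":-8,"turn":0,"jaw":-1},{"tx":0.2,"ty":0.7,"tz":-12,"turn":0,"jaw":-1}]}}

```text
time_s: 9.37
position: [0.4635, 0.0384, 0.3321]
tool_rot: [[0.966, -0.259, -0.014], [-0.259, -0.966, -0.001], [-0.013, 0.005, -1.0]]
ft_force: [1.3, 0.3, 0.3]
grip_width: -0.0
```

Call:
{"name": "apply_moves", "arguments": {"motion": [{"tx":0,"ty":4,"tz":-3,"turn":0,"jaw":-1},{"tx":0,"ty":8,"tz":-4,"turn":0,"jaw":-1},{"tx":0,"ty":12,"tz":-4,"turn":0,"jaw":-1},{"tx":0,"ty":16,"tz":-4,"turn":0,"jaw":-1},{"tx":0,"ty":18,"tz":-4,"turn":0,"jaw":-1}]}}

```text
time_s: 9.78
position: [0.4164, -0.1385, 0.3733]
tool_rot: [[0.965, -0.26, -0.014], [-0.261, -0.965, -0.002], [-0.013, 0.006, -1.0]]
ft_force: [0.5, 0.8, -0.3]
grip_width: -0.0001
```

```bash
python3 - <<'E'
from h import *
print(look("pics/c5.png"),cap())
E
```

```text
[(-175.2, 16), (-97.5, 23), (-30.4, 34), (4.0, 11), (38.6, 33)] (array([245.77081081, 215.64648649]), np.int64(8), (array([3.69915755]), array([0.07370966])), array([[244.37337041, 215.35595418]]))
```

View pics/c5.png

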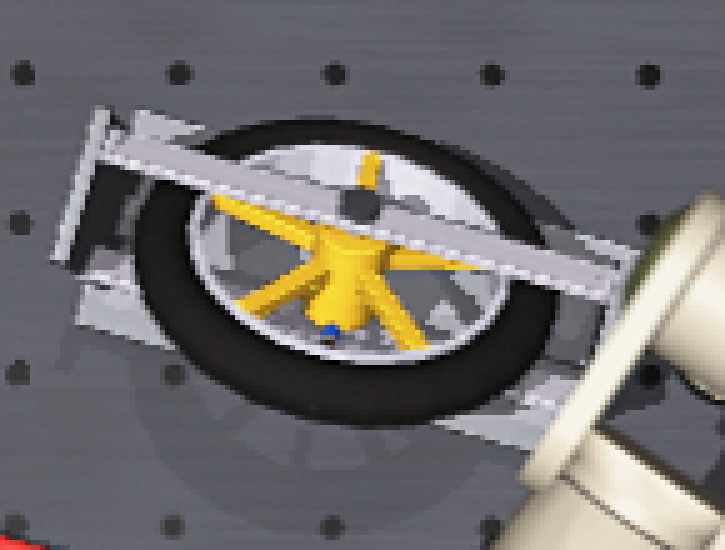

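The cap is now at crop (331,332), just right of top. The cap gives 3.7° and the symmetric top spoke pair gives 4.1°. I'll check the frame's sideways centre with the nut, the tyre and the bar before the last nudge.

```bash
python3 - <<'E'
from h import *
im=np.mean([get_image("top")[0].astype(float) for _ in range(4)],0);g=im.mean(2)
v,u=np.mgrid[150:260,180:325];uv=np.c_[u.ravel(),v.ravel()];c=im[uv[:,1],uv[:,0]];gg=c.mean(1)
# nut: dark within bar, on plane 60 out
P=onplane("top",uv,H+.058*A,A)-H;y,s=P@YS,P@S
m=(np.hypot(y,s)<.016);w=np.clip(190-gg[m],0,None);print("nut y,s mm",1e3*(y[m]*w).sum()/w.sum(),1e3*(s[m]*w).sum()/w.sum())
# tyre: black, above mid; y extents on plane 0 by slope bands
P=onplane("top",uv,H+.010*A,A)-H;y,s=P@YS,P@S;r=np.hypot(y,s)
sat=c.max(1)-c.min(1);dark=(gg<42)
for lo in(-.07,-.045,-.02,.0,.02,.04,.06,.08):
    b=(s>lo)&(s<lo+.02)
    L=y[b&dark&(y<-.06)&(r<.175)];Rr=y[b&dark&(y>.06)&(r<.175)]
    if len(L)>5 and len(Rr)>5: print(lo,"L",L.min().round(4),L.max().round(4),"R",Rr.min().round(4),Rr.max().round(4),"mid out",(L.min()+Rr.max())*500,"mid in",(L.max()+Rr.min())*500)
# bar yaw: bright bar front face at out 50
P=onplane("top",uv,H+.050*A,A)-H;y,s=P@YS,P@S
b=(gg>135)&(abs(s)<.03)&(abs(y)<.17)&(abs(y)>.10)
print("bar slope deg",np.rad2deg(np.polyfit(y[b],s[b],1)[0]), "mean s",s[b].mean())
E
```

```text
nut y,s mm 0.03359281482666636 0.40139408982035973
-0.02 L -0.174 -0.1149 R 0.1126 0.1454 mid out -14.287626350914739 mid in -1.1718163061842368
0.0 L -0.174 -0.1138 R 0.1116 0.1464 mid out -13.779505636822092 mid in -1.0582581498561685
0.02 L -0.1724 -0.1066 R 0.1079 0.1458 mid out -13.337620523116753 mid in 0.654828201668789
0.04 L -0.1694 -0.0979 R 0.0978 0.1451 mid out -12.138998998433792 mid in -0.03300828902172426
0.06 L -0.1352 -0.0773 R 0.0783 0.1379 mid out 1.3455321836930711 mid in 0.52676116244494
0.08 L -0.1249 -0.0615 R 0.0613 0.1309 mid out 2.985693647751607 mid in -0.0661413135572761
bar slope deg 1.3330630725490342 mean s 0.0025057855175844826
```

The sideways centre agrees to within 0.5 mm (nut 0.03 mm, tyre inner edges about 0), so the valve is about 4.2° short. I'll re-enter the same gap and nudge it about 5 mm more, slowly.

```bash
python3 - <<'E'
from h import *
print(go(tcp(.028,.071,.003),.37),tcp(.028,.071,.003))
E
```

```text
shift cm [ -0.09 -17.63   0.22] turn 0.3  target [0.462 0.036 0.37 ] [0.46210191 0.03582095 0.20897056]
```

Call:
{"name": "apply_moves", "arguments": {"motion": [{"tx":-0.1,"ty":-4,"tz":0,"turn":0,"jaw":-1},{"tx":-0.1,"ty":-8,"tz":0,"turn":0,"jaw":-1},{"tx":-0.1,"ty":-12,"tz":0,"turn":0,"jaw":-1},{"tx":-0.1,"ty":-15.5,"tz":0,"turn":0,"jaw":-1},{"tx":-0.1,"ty":-17,"tz":0,"turn":0,"jaw":-1}]}}

```text
time_s: 10.5
position: [0.4606, 0.0344, 0.3724]
tool_rot: [[0.967, -0.253, -0.014], [-0.253, -0.968, -0.0], [-0.013, 0.004, -1.0]]
ft_force: [0.8, -1.2, 0.5]
grip_width: -0.0
```

```bash
python3 - <<'E'
from h import *
print(go(tcp(.028,.071,.003)))
E
```

```text
shift cm [ 0.33 -0.23 16.34] turn 0.6  target [0.462 0.036 0.209]
```

Call:
{"name": "apply_moves", "arguments": {"motion": [{"tx":0.1,"ty":0,"tz":2,"turn":0.5,"jaw":-1},{"tx":0.2,"ty":0,"tz":5,"turn":0.5,"jaw":-1},{"tx":0.3,"ty":0,"tz":8,"turn":0.5,"jaw":-1},{"tx":0.3,"ty":0,"tz":9.5,"turn":0.5,"jaw":-1},{"tx":0.3,"ty":0,"tz":10,"turn":0.5,"jaw":-1}]}}

```text
time_s: 10.92
position: [0.461, 0.0351, 0.27]
tool_rot: [[0.966, -0.259, -0.018], [-0.259, -0.966, 0.001], [-0.018, 0.004, -1.0]]
ft_force: [-0.5, 0.3, -0.1]
grip_width: 0.0001
```

```bash
python3 - <<'E'
from h import *
print(go(tcp(.028,.071,.003)))
E
```

```text
shift cm [ 0.2  -0.12  6.1 ] turn 0.2  target [0.462 0.036 0.209]
```

Call:
{"name": "apply_moves", "arguments": {"motion": [{"tx":0.1,"ty":0,"tz":1.5,"turn":0,"jaw":-1},{"tx":0.2,"ty":0,"tz":3,"turn":0,"jaw":-1},{"tx":0.2,"ty":0,"tz":4.5,"turn":0,"jaw":-1},{"tx":0.2,"ty":0,"tz":6,"turn":0,"jaw":-1},{"tx":0.2,"ty":0,"tz":6.1,"turn":0,"jaw":-1}]}}

```text
time_s: 11.33
position: [0.4612, 0.0354, 0.2077]
tool_rot: [[0.966, -0.258, -0.021], [-0.258, -0.966, 0.001], [-0.021, 0.004, -1.0]]
ft_force: [-0.7, 0.2, -0.2]
grip_width: 0.0001
```

```bash
python3 - <<'E'
from h import *
print(go(tcp(.033,.063,.003)),go(tcp(.036,.0585,.003)),look())
E
```

```text
shift cm [-0.29 -0.86 -0.47] turn 0.3  target [0.461 0.044 0.213] shift cm [-0.5  -1.31 -0.68] turn 0.3  target [0.46  0.049 0.215] [(-175.2, 10), (-97.5, 23), (-30.4, 34), (36.0, 14)]
```

Wheel unmoved. Slow nudge now.

Call:
{"name": "apply_moves", "arguments": {"motion": [{"tx":-0.1,"ty":-0.3,"tz":-0.2,"turn":0,"jaw":-1},{"tx":-0.2,"ty":-0.6,"tz":-0.4,"turn":0,"jaw":-1},{"tx":-0.3,"ty":-0.8,"tz":-0.5,"turn":0,"jaw":-1},{"tx":-0.3,"ty":-0.9,"tz":-0.5,"turn":0,"jaw":-1},{"tx":-0.4,"ty":-1.0,"tz":-0.5,"turn":0,"jaw":-1}]}}

```text
time_s: 11.8
position: [0.4611, 0.0456, 0.2147]
tool_rot: [[0.966, -0.258, -0.017], [-0.258, -0.966, -0.0], [-0.016, 0.005, -1.0]]
ft_force: [1.9, -5.8, 3.7]
grip_width: -0.0002
```

```bash
python3 - <<'E'
from h import *
print(go(tcp(.036,.0585,.003)),look())
E
```

```text
shift cm [-0.21 -0.33  0.01] turn 0.3  target [0.46  0.049 0.215] [(-174.6, 18), (-97.5, 23), (-30.4, 34), (35.6, 5)]
```

Call:
{"name": "apply_moves", "arguments": {"motion": [{"tx":-0.05,"ty":-0.1,"tz":0,"turn":0,"jaw":-1},{"tx":-0.1,"ty":-0.2,"tz":0,"turn":0,"jaw":-1},{"tx":-0.15,"ty":-0.25,"tz":0,"turn":0,"jaw":-1},{"tx":-0.2,"ty":-0.3,"tz":0,"turn":0,"jaw":-1}]}}

```text
time_s: 12.18
position: [0.4603, 0.049, 0.215]
tool_rot: [[0.966, -0.258, -0.016], [-0.258, -0.966, -0.0], [-0.015, 0.004, -1.0]]
ft_force: [3.0, -3.4, 4.4]
grip_width: -0.0001
```

```bash
python3 - <<'E'
from h import *
print(go(tcp(.036,.0585,.003)),look())
E
```

```text
shift cm [-0.05 -0.02  0.04] turn 0.3  target [0.46  0.049 0.215] [(-177.1, 10), (-98.9, 17), (-33.5, 37), (178.6, 7)]
```

Call:
{"name": "apply_moves", "arguments": {"motion": [{"tx":0.2,"ty":0.5,"tz":0,"turn":0,"jaw":-1},{"tx":0.2,"ty":0.8,"tz":-1,"turn":0,"jaw":-1},{"tx":0.2,"ty":0.8,"tz":-4,"turn":0,"jaw":-1},{"tx":0.2,"ty":0.8,"tz":-8,"turn":0,"jaw":-1},{"tx":0.2,"ty":0.8,"tz":-12,"turn":0,"jaw":-1}]}}

```text
time_s: 12.65
position: [0.461, 0.0412, 0.3356]
tool_rot: [[0.966, -0.258, -0.02], [-0.258, -0.966, 0.001], [-0.019, 0.004, -1.0]]
ft_force: [0.4, -0.2, -0.9]
grip_width: 0.0002
```

Call:
{"name": "apply_moves", "arguments": {"motion": [{"tx":0,"ty":4,"tz":-3,"turn":0,"jaw":-1},{"tx":0,"ty":8,"tz":-4,"turn":0,"jaw":-1},{"tx":0,"ty":12,"tz":-4,"turn":0,"jaw":-1},{"tx":0,"ty":16,"tz":-4,"turn":0,"jaw":-1},{"tx":0,"ty":18,"tz":-4,"turn":0,"jaw":-1}]}}

```text
time_s: 13.07
position: [0.4141, -0.1353, 0.3758]
tool_rot: [[0.966, -0.259, -0.021], [-0.259, -0.966, 0.003], [-0.021, 0.003, -1.0]]
ft_force: [0.5, 0.3, -0.9]
grip_width: -0.0002
```

```bash
python3 - <<'E'
from h import *
print(look("pics/c6.png"),cap(),cap()[2])
E
```

```text
[(-177.2, 9), (-99.9, 13), (-34.0, 36), (26.5, 44), (99.3, 10), (178.2, 9)] (array([244.29250457, 215.65722121]), np.int64(8), (array([0.0706542]), array([0.07556138])), array([[244.37337041, 215.35595418]])) (array([0.07518448]), array([0.07556528]))
```

View pics/c6.png

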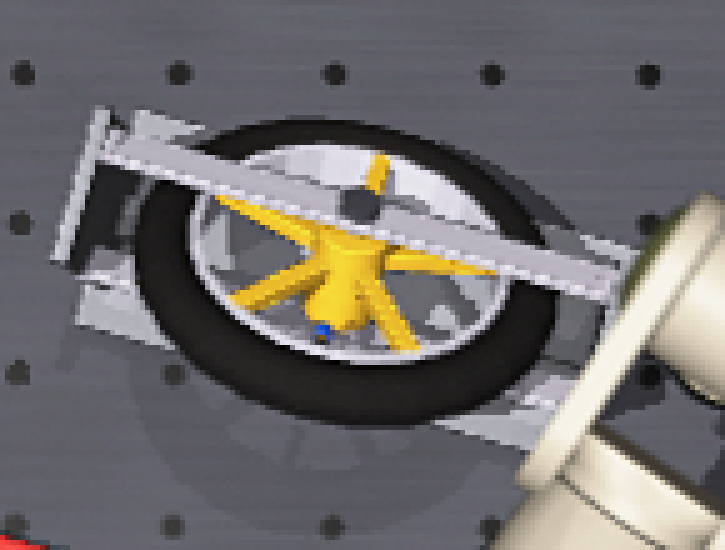

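The cap is at crop (325,331) and measures 0.07°. The bottom spoke gives +0.5° and the side pair −0.3°, so the valve is at the top. The arm is clear, so I'll let it settle, do a last stillness check and hand in.

Call:
{"name": "apply_moves", "arguments": {"motion": [{"tx":0,"ty":1,"tz":0,"turn":0,"jaw":-1},{"tx":0,"ty":1,"tz":0,"turn":0,"jaw":-1},{"tx":0,"ty":1,"tz":0,"turn":0,"jaw":-1},{"tx":0,"ty":1,"tz":0,"turn":0,"jaw":-1},{"tx":0,"ty":1,"tz":0,"turn":0,"jaw":-1}]}}

```text
time_s: 13.63
position: [0.4124, -0.1426, 0.3755]
tool_rot: [[0.966, -0.259, -0.021], [-0.259, -0.966, 0.004], [-0.022, 0.002, -1.0]]
ft_force: [-0.3, -0.1, 0.3]
grip_width: -0.0002
```

```bash
python3 - <<'E'
from h import *
from rig import close_job
a=np.load("pics/top0.npz")["im"].astype(int);b=get_image("top")[0].astype(int)
D=(abs(a-b).max(2)>60)
for n,(u,v) in dict(can=(407,196),hammer=(405,235),jar=(150,173),mug=(371,150),wrench=(153,215),magnet=(183,266)).items():print(n,D[v-15:v+16,u-15:u+16].sum())
c=cap();print(c[2]);close_job()
E
```

```text
can 0
hammer 0
jar 0
mug 0
wrench 0
magnet 0
(array([0.08214973]), array([0.07555979]))
the job is handed in; nothing more can be done
```

The valve with the blue cap now points straight up, the wheel is standing still, and I handed the job in at about 14 s of the 64 s allowed. With the closed fingertips I pushed one spoke round by about 105°. Then I pushed the spoke next to the valve, from its valve-free side, in a swing and a slow nudge.

**Valve angle:** the cap measured 0.07°, then 0.08° half a second later. The spokes read between −0.3° and +0.5°. The grouping of one upper spoke mixed in other yellow pixels, so I discounted it.

**Stand direction:** the cross-bar edge read about 1.3° off my fitted stand direction, while the stand's corners agreed to within about half a degree. That leaves roughly 1° of uncertainty in the valve angle.

**Forces and contact:** the forces I read stayed below 10 N. They were near zero except while pushing, so there was no sign of touching the tyre or valve. I had no direct view of the fingertip during the pushes.

**Other things on the table:** the can, hammer, jar, mug, wrench and magnet showed no change in the top view. I did not check the gauge, but the arm stayed well above it.

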